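# Hold the charged loupe in focus over the amber lens

## Robot

A 7-joint arm with a two-finger parallel gripper is mounted at the origin on the work surface. World frame = base frame: x ahead of the robot, y to its left, z up, the work surface at z = 0. Lengths are in m, angles in rad, forces in N, time in s.
With the tool pointing down it reaches from about 0.425 to 0.925 m from the base axis. Payload 6.8 kg.
Tool frame: the origin (TCP) lies at the very end of the fingers, on their centre line; the grasp point (between the pads) lies 19 mm behind it; z points along the fingers, x is the direction in which the jaws open and shut, and the axes are right-handed (so a half turn about z gives the same grasp; the last joint's range is limited). The gripper opens to 85 mm and grips with 20 to 120 N. Pads are 22 mm wide; open, the fingers measure 114 mm over their backs; the gripper's body (76 mm by 85 mm) begins 54 mm behind the grasp point. The pads swing forward as they close: fully open they stand 13 mm farther back than shut.
Start: joints at [-1.356, 0.477, 0.022, 1.555, -0.011, 1.109, -0.083], TCP at [0.214, 0.64, 0.231] pointing down, gripper open.
Joint ranges: [-2.96, 2.96], [-0.34, 2.1], [-1.41, 1.46], [0.24, 2.44], [-1.37, 4.51], [0.17, 1.92], [-2.96, 2.96]. Speed limits (rad/s): [2.39, 2.39, 3.14, 3.14, 3.14, 3.14, 3.14].

## Interface

Orientations are given as a unit quaternion [w, x, y, z].
In Python, from station import get_obs, read_camera, calibration, hand_in, recognise, outline_of, place_of gives the robot as it stands.
- The arm moves only by the tool move_arm, never from a script. Its argument "steps" is a list of rows, each an object with "fingers": the finger opening in mm, from 0 to 85.4; "translation": the shift along the world's x, y, z in mm, a list of three; "turn": the turn about the world's z in rad. In form: [{"fingers": fingers, "translation": [dx, dy, dz], "turn": turn}, ...]. A call has 1 to 10 rows; each row shifts and turns the commanded pose from where the row before left it; what a row does not reach is not made up. A row lasts 1/8 s, in which the tool goes at most 62.5 mm and 10.7 degrees, less where a joint would pass 70% of its speed; a pose out of reach is approached as far as the arm can. A call with a gripper value outside its range is refused whole. The fingers move at their own pace and stop on an object; "newtons" is the grip in N (left out, the last holds). Time passes only in rows, so rows that do not move let the fingers close. It gives the time, the measured TCP pose, the force and the opening at its end, in the units of the state.
- get_obs(): the state, without advancing time (a new reading comes with each control period).
- read_camera(name): name is "scene" or "top"; returns the picture (480x640x3 uint8, blue, green, red); there is no depth.
- calibration(name): a dict with "camera_matrix" (3x3 intrinsics, pixels), "rvec" (rotation vector, rad) and "tvec" (3), from world to camera coordinates, as OpenCV has them. Camera axes: x right, y down, z forward; pixel columns grow to the right and rows downward; lengths in m; the calibration is good to about 2 mm. A picture is of the moment at which its call begins. calibration takes no time and is no camera call.
- hand_in(): hands the job in, once; it reports no verdict.
Trained networks look in the newest picture that a camera, given by its name, has taken for a name from the list of things; names that differ only in an ending like _2 or _b are one class to them, and where a whole thing is asked for, a point or a joint stands for the part that bears it (a point fixed in the world has none). Each returns a list of dicts, best first, with "conf" (0 to 1); they miss things now and then, are a little off and sometimes report something else, mostly with a low value. They report only what shows in the picture. A call takes as long as a camera call. They do not tell look-alikes from the thing itself.
- recognise(camera, name): "xy" ([column, row] in pixels, amid what is visible of it).
- outline_of(camera, name): "mask" (480x640 bool, what is visible of it) and "xy" ([column, row] in pixels, amid what is visible of it).
- place_of(camera, name): "xy" ([column, row] in pixels: a listed point, or the origin of a listed thing).
The state is a dict: "t": time; "q": joint angles; "joint_vel": joint speeds; "joint_torque": joint torques, N m; "eef_pos": TCP position; "tool_rot": TCP orientation; "contact_force": force on the tool from outside, world axes, zero at the start; "torque": the same for the moment, N m; "gripper_width": opening from 0.0 (shut) to 1.0 (fully open).
Only numpy, scipy, OpenCV 4.12 (cv2) and the standard library are available. Lean on these libraries where they do the work, as an engineer would, in place of code of your own. Each camera call takes 0.05 s, during which the arm holds its last target.

## Task

Take the inspection loupe by its handle and pull it straight up off its charging stand, against the sprung catch that holds its plug. Then hold it level, centred over the amber lens, with its rim at the height of the red pointer of the height gauge (set to the loupe's focal height), and keep it there: the program finishes while the gripper is still holding the loupe motionless in that place, nothing is put down. Touch neither the lenses nor the height gauge, and leave everything else where it is.

Things in the scene. Friction and masses are not known exactly. Their poses are not given: they have to be found in the camera images.
- loupe_grip (a point): The loupe's white handle (110 mm long, 26 wide, 22 high): the place to grip, mid-height and mid-width, straight above the charging plug, near the balance point. It lies level on its stand. x points along the handle to the lens rim, y across it, z up. The handle reaches from 65 mm behind this point to 45 mm ahead.
- loupe_lens (a point): Centre of the loupe's round lens, at mid-thickness of its rim: 92 mm ahead of loupe_grip along x, at the same height. The black rim is 68 mm across and 12 mm thick. z is the loupe's upright axis: vertical when the loupe is level.
- socket (a point): Charging stand, fixed to the bench: grey foot 96 x 66 mm, 14 mm high, with a pillar 48 mm (x) by 22 mm (y) whose top is 46 mm above the bench. This point is the socket's mouth in the middle of that top, where the handle's underside rests. The pillar is narrower than the handle: fingers pass beside it. The plug is clear once 20 mm up.
- lens_amber_center (a point): The amber (orange-brown) tinted spectacle lens, 70 mm across, 11 mm high, 40 g, lying loose in one of the three white cups of the black strip in the light blue tray. This point is its centre, at half its height, 23.5 mm above the bench. The cups' rims are 28 mm and the tray's rim 30 mm above the bench.
- pointer (a point): Tip of the red scriber blade of the height gauge, at mid-thickness (blade 5 mm thick, 10 mm wide, pointing towards the robot). Its height, 118 to 162 mm above the bench, is the focal height at which the middle of the loupe's rim is to be held.
- gauge: Height gauge behind the tray, fixed: grey base 74 x 90 mm, 30 mm high, steel beam up to 253 mm above the bench, 92 mm beyond the pointer's tip. Origin under the middle of the base, on the bench. Not to be touched.
- carriage: The gauge's steel carriage with the red-tipped scriber. Origin at the height of the pointer, above the gauge's origin; the pointer tip is 76 mm away along -x. Not to be touched.
- loupe: Inspection loupe, about 160 g. Origin at the handle's underside, 11 mm below loupe_grip, same axes. From there its black and brass plug (13 x 12 mm) reaches 19 mm down into the stand, held by a sprung catch: pulling straight up takes about 8 to 15 N over the first 5 mm, then it springs free. A grip of 40 N is safe.
- lens_amber: The amber lens; origin at the centre of its underside. Not to be touched.
- lens_green: The green lens; origin at the centre of its underside. Not to be touched.
- lens_clear: The clear lens; origin at the centre of its underside. Not to be touched.
- lens_green_center (a point): Centre of the green lens, same size, in another cup (bystander).
- lens_clear_center (a point): Centre of the clear lens, same size, in another cup (bystander).
- cleaner_center (a point): Bottle of cleaning fluid, 54 mm across, 150 mm high (bystander); this point is half-way up.
- blower_center (a point): Red rubber air blower standing nozzle up, 62 mm across, 110 mm high (bystander); this point is 30 mm above the bench.
- pen_center (a point): Blue and white marking pen, 130 mm long, lying (bystander); this point is its middle.
- cups_center (a point): Stack of white cups, 86 mm across, 49 mm high (bystander); this point is half-way up.
- calliper_center (a point): Lens thickness calliper with a white dial, about 85 by 110 mm, 13 mm high, lying flat (bystander); this point is the dial's centre.
- rack_center (a point): Stainless washing rack 203 by 110 mm with clear lenses standing in it, 81 mm high (bystander); this point is its middle, 40 mm up.
There are look-alikes about, which are no part of the job. What is shaped like the loupe but blue is not meant. Leave any blue look-alike of the part that bears socket alone.

How it is judged:
By the outcome, as a careful person would: the job done as asked, in the order asked, and still so for the second after the job is handed in, while the arm keeps its last pose, push and grip.
It also fails if it takes over 38 s, if anything falls off the work surface, if the arm or the gripper's body presses on something with over 40 N, if the wrist force passes 120 N, or if a joint passes its speed limit or range.

## Working session

There is one attempt and no reset: what is moved stays moved. The work goes in short steps, Python scripts to look and compute and a tool call to move; the robot and the scene stay as the last step left them, time stands still between calls to the robot, and variables do not carry over. Pictures are saved under pics/ and viewed, and the job is handed in when it is done.

Besides the shell and the picture viewer there is one more tool, called after "Emit:" by a JSON object that holds its "fn" and its "kwargs", one argument or row to a line. move_arm: Moves the arm, as the interface text tells. Its arguments: {"type":"object","properties":{"steps":{"type":"array"},"newtons":{"type":"number"}},"required":["steps"]}

```bash
mkdir -p pics; ls
cat > h.py <<'E'
import numpy as np, cv2
from station import *
def cam(n):
    c=calibration(n);K=np.array(c["camera_matrix"],float);R=cv2.Rodrigues(np.array(c["rvec"],float))[0];t=np.array(c["tvec"],float).reshape(3)
    return K,R,t
def proj(n,p):
    K,R,t=cam(n);q=K@(R@np.array(p,float)+t);return q[:2]/q[2]
def atz(n,xy,z):
    K,R,t=cam(n);d=R.T@np.linalg.solve(K,[xy[0],xy[1],1]);o=-R.T@t
    return o+d*(z-o[2])/d[2]
def tri(xa,xb,a="scene",b="top"):
    A=[]
    for n,xy in((a,xa),(b,xb)):
        K,R,t=cam(n);P=K@np.c_[R,t]
        A+=[xy[0]*P[2]-P[0],xy[1]*P[2]-P[1]]
    v=np.linalg.svd(np.array(A))[2][-1];return v[:3]/v[3]
E
python3 - <<'E'
from h import *
for n in("scene","top"):
    cv2.imwrite(f"pics/{n}0.png",read_camera(n))
    K,R,t=cam(n);print(n,K[0,0],-R.T@t,R[2])
o=get_obs();print(o)
for nm in["loupe_grip","loupe_lens","socket","lens_amber_center","pointer"]:
    for n in("scene","top"):
        print(nm,n,[(np.round(d["xy"],1),round(d["conf"],2)) for d in place_of(n,nm)])
E
```

```text
pics
scene 519.9555730098399 [ 0.98620604 -0.61458112  1.35463734] [-0.2944623   0.41735035 -0.85971544]
top 465.7164890605421 [ 0.35955814 -0.01521659  1.26893081] [ 0.17505392 -0.01692313 -0.9844134 ]
{'t': 0.1, 'q': array([-1.3560855 ,  0.4777071 ,  0.0223393 ,  1.55634376, -0.01148015,
        1.10931923, -0.08307153]), 'joint_vel': array([-0.00129464, -0.00216962,  0.00065476, -0.00154976, -0.00025299,
       -0.00043728, -0.00039589]), 'joint_torque': array([ 3.93156050e-03, -5.97762823e+01,  1.61318455e+00, -2.81956923e+01,
        1.28337799e-02,  5.02422190e-03, -1.18548405e-05]), 'eef_pos': array([0.21397675, 0.63962168, 0.23043354]), 'tool_rot': array([ 5.35276383e-04,  8.11534117e-01,  5.84304456e-01, -6.27272288e-04]), 'contact_force': array([-0.6011353 ,  0.56613419,  0.14971562]), 'torque': array([-0.00165675,  0.02310254,  0.01485582]), 'gripper_width': 1.001036800206138}
loupe_grip scene [(array([239.7, 321.4]), 0.62), (array([242.5, 250.9]), 0.59)]
loupe_grip top [(array([430.4, 270.3]), 0.68), (array([362.1, 330.2]), 0.63), (array([427.8, 271.2]), 0.52), (array([223.8, 247.8]), 0.38)]
loupe_lens scene [(array([251.7, 277.8]), 0.83), (array([268.9, 334.2]), 0.67)]
loupe_lens top [(array([429. , 233.8]), 0.79), (array([381.9, 295.2]), 0.77), (array([223.1, 249.1]), 0.19)]
socket scene [(array([293.2, 296.5]), 0.96), (array([242.2, 319.6]), 0.89), (array([411.6, 124.3]), 0.7)]
socket top [(array([378.9, 242.2]), 0.7), (array([430.5, 269.8]), 0.56)]
lens_amber_center scene [(array([368.2, 193.2]), 0.7), (array([244.5, 320.1]), 0.38)]
lens_amber_center top [(array([221.3, 248.9]), 0.59), (array([433. , 236.1]), 0.32)]
pointer scene [(array([382.9, 202.6]), 0.82)]
pointer top [(array([249.1, 205.4]), 0.54), (array([260.7, 239.9]), 0.47)]
```

View pics/scene0.png

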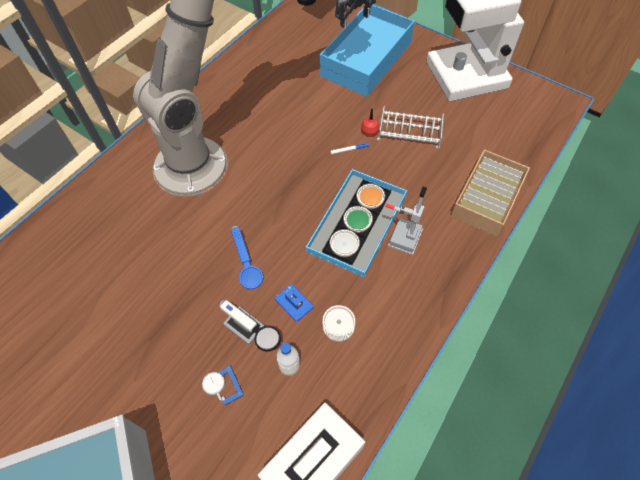

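View pics/top0.png

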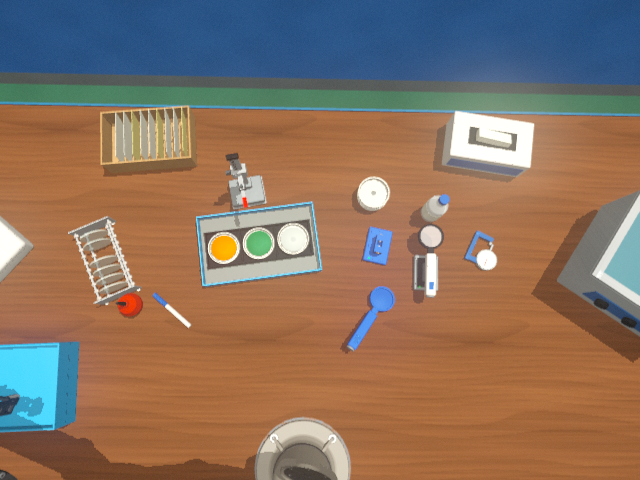

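The scene picture shows the white loupe on its stand at about (240,318), rim at (267,338). The top picture shows it at (430,270), rim (431,237). The amber lens is at scene (371,195) and top (223,248), with the red pointer tip at scene ~(388,206) and top ~(245,203). The blue look-alikes are separate.

Run:
```python
from h import *
s=cv2.imread("pics/scene0.png");t=cv2.imread("pics/top0.png")
def crop(im,x,y,w,h,k): return cv2.resize(im[y:y+h,x:x+w],None,fx=k,fy=k,interpolation=cv2.INTER_CUBIC)
a=crop(s,210,290,100,70,4);b=crop(t,390,190,100,110,4) 
cv2.imwrite("pics/a.png",a)
cv2.imwrite("pics/b.png",b)
cv2.imwrite("pics/c.png",np.hstack([crop(s,345,170,95,95,4),crop(t,195,150,95,95,4)]))
for nm in["loupe_lens","loupe_grip"]:
  pass
L=tri((268.9,334.2),(429,233.8));print("lens",L)
print("grip",tri((239.7,321.4),(430.4,270.3)))
for n,nm in(("scene","lens_amber"),("top","lens_amber"),("scene","loupe"),("top","loupe")):
    for d in outline_of(n,nm):
        m=d["mask"];ys,xs=np.nonzero(m);print(n,nm,d["conf"],len(xs),xs.mean(),ys.mean(),xs.min(),xs.max(),ys.min(),ys.max())
print(atz("scene",(371,195),.0235),atz("top",(223.5,248),.0235))
```

```text
lens [ 0.59592811 -0.32428089  0.07062144]
grip [ 0.50183452 -0.33357089  0.04144303]
scene lens_amber 0.73 342 370.46783625730995 195.87719298245614 360 381 187 205
top lens_amber 0.72 512 223.365234375 247.8984375 211 236 236 260
top lens_amber 0.6 590 481.7016949152542 253.29830508474575 465 496 231 270
scene loupe 0.93 963 253.6760124610592 327.51505711318794 220 280 300 350
scene loupe 0.69 813 246.1328413284133 262.929889298893 231 262 226 288
top loupe 0.75 1019 371.8351324828263 314.12659470068695 347 394 287 351
top loupe 0.63 300 239.58 181.24 225 247 165 207
top loupe 0.61 1017 430.08947885939034 255.1976401179941 418 443 224 297
[0.56117182 0.22368588 0.0235    ] [0.55856161 0.22255627 0.0235    ]
```

View pics/a.png

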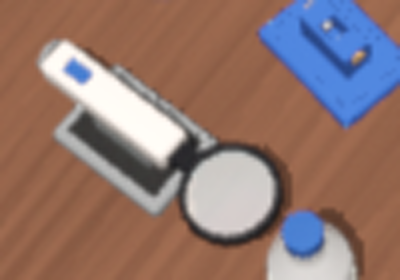

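View pics/b.png

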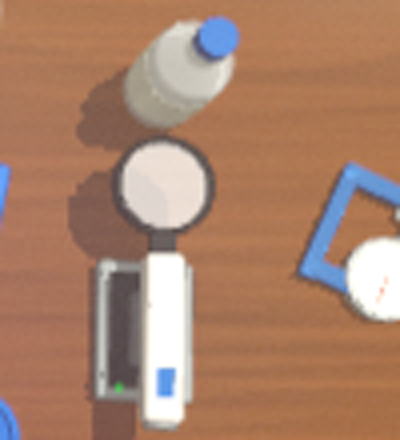

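View pics/c.png

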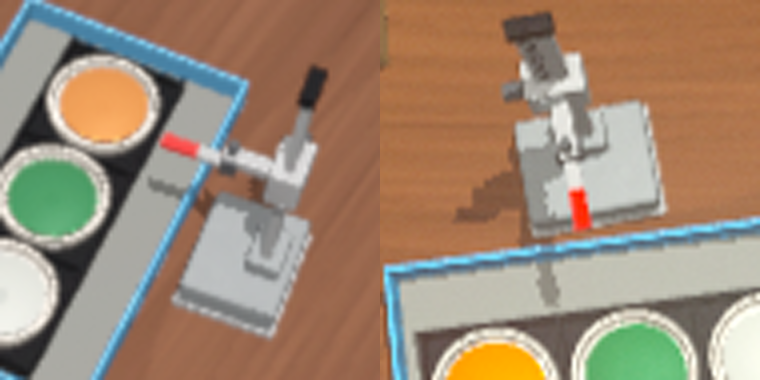

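Run:
```python
from h import *
s=cv2.imread("pics/scene0.png");t=cv2.imread("pics/top0.png")
def crop(im,x,y,w,h,k): return cv2.resize(im[y:y+h,x:x+w],None,fx=k,fy=k,interpolation=cv2.INTER_CUBIC)
def toP(p,x,y,k): return (np.asarray(p,float)+.5)/k-.5+[x,y]
K=10
# red
for n,im,(x,y,w,h) in(("scene",s,(375,195,30,25)),("top",t,(235,190,25,25))):
    c=crop(im,x,y,w,h,K).astype(int); m=((c[...,2]-np.maximum(c[...,0],c[...,1]))>90).astype(np.uint8)
    cs=cv2.findContours(m,cv2.RETR_EXTERNAL,cv2.CHAIN_APPROX_NONE)[0];cc=max(cs,key=cv2.contourArea)
    r=cv2.minAreaRect(cc);print(n,"red",toP(cv2.boxPoints(r),x,y,K).round(1).tolist(),toP(r[0],x,y,K))
# orange
for n,im,(x,y,w,h) in(("scene",s,(350,175,40,40)),("top",t,(200,225,48,48))):
    c=crop(im,x,y,w,h,K).astype(int); m=((c[...,2]-c[...,0])>90).astype(np.uint8)
    cs=cv2.findContours(m,cv2.RETR_EXTERNAL,cv2.CHAIN_APPROX_NONE)[0];cc=max(cs,key=cv2.contourArea)
    e=cv2.fitEllipse(cc);print(n,"amber",toP(e[0],x,y,K),np.array(e[1])/K, atz(n,toP(e[0],x,y,K),.029))
# rim: lens interior bright
for n,im,(x,y,w,h) in(("scene",s,(250,320,36,36)),("top",t,(414,220,32,32))):
    c=cv2.cvtColor(crop(im,x,y,w,h,K),cv2.COLOR_BGR2GRAY); m=(c>125).astype(np.uint8)
    lab=cv2.connectedComponents(m)[1]; l=lab[h*K//2,w*K//2]; mm=(lab==l).astype(np.uint8)
    cs=cv2.findContours(mm,cv2.RETR_EXTERNAL,cv2.CHAIN_APPROX_NONE)[0];cc=max(cs,key=cv2.contourArea)
    e=cv2.fitEllipse(cc);print(n,"rim",l,toP(e[0],x,y,K),np.array(e[1])/K, atz(n,toP(e[0],x,y,K),.057))
# handle white
for n,im,(x,y,w,h) in(("scene",s,(215,295,45,45)),("top",t,(420,248,24,55))):
    c=crop(im,x,y,w,h,K); m=(c.min(2)>170).astype(np.uint8)
    cs=cv2.findContours(m,cv2.RETR_EXTERNAL,cv2.CHAIN_APPROX_NONE)[0];cc=max(cs,key=cv2.contourArea)
    r=cv2.minAreaRect(cc);b=toP(cv2.boxPoints(r),x,y,K);print(n,"handle",b.round(1).tolist());print([atz(n,p,.068).round(4).tolist() for p in b])
```

```text
scene red [[384.3, 206.0], [385.7, 202.4], [394.5, 205.7], [393.1, 209.3]] [389.40684662 205.83592682]
top red [[241.5, 197.0], [246.1, 196.3], [247.8, 207.0], [243.1, 207.7]] [244.61419144 202.00541382]
scene amber [370.53928833 195.80135193] [18.29786072 21.67301788] [0.56338385 0.21685645 0.029     ]
top amber [223.35302124 247.57368011] [25.13536987 26.11794434] [0.55883706 0.2219542  0.029     ]
scene rim 2 [267.01938171 337.8803421 ] [20.68656921 22.73928833] [ 0.59346618 -0.33230802  0.057     ]
top rim 2 [430.53986816 235.9134613 ] [21.14677887 22.52576904] [ 0.59354786 -0.33112586  0.057     ]
scene handle [[212.1, 313.9], [225.1, 297.7], [259.1, 325.0], [246.1, 341.2]]
[[0.4371, -0.366, 0.068], [0.4349, -0.3111, 0.068], [0.5581, -0.3192, 0.068], [0.5582, -0.3723, 0.068]]
top handle [[425.5, 296.1], [425.9, 252.8], [437.6, 252.9], [437.3, 296.2]]
[[0.4333, -0.3104, 0.068], [0.5462, -0.3146, 0.068], [0.5464, -0.3455, 0.068], [0.4334, -0.3408, 0.068]]
```

Run:
```python
from h import *
t=cv2.imread("pics/top0.png");s=cv2.imread("pics/scene0.png")
for y in (256,262,268,274,280,286,292): print(y,t[y,420:444].min(1).tolist())
P=lambda yaw:np.array([.5935-.092*np.cos(yaw),-.3317-.092*np.sin(yaw)])
for yaw in(-.08,-.04,0,.04):
    g=P(yaw);u=np.array([np.cos(yaw),np.sin(yaw)]);v=np.array([-u[1],u[0]])
    # top face edges & bottom edges at rear/front
    print(yaw,g,[[proj("top",[*(g+u*a+v*b),z]).round(1).tolist() for b,z in((.013,.068),(.013,.046),(-.013,.068))] for a in(-.06,0,.04)])
    print("  scene",[[proj("scene",[*(g+u*a+v*b),z]).round(1).tolist() for b,z in((.013,.068),(-.013,.068),(-.013,.046))] for a in(-.065,.045)])
```

```text
256 [142, 141, 139, 139, 138, 135, 157, 227, 255, 255, 255, 255, 255, 255, 255, 246, 164, 145, 96, 87, 86, 85, 88, 89]
262 [77, 79, 77, 83, 88, 132, 161, 230, 254, 255, 255, 255, 255, 255, 255, 243, 207, 193, 109, 84, 86, 88, 84, 85]
268 [77, 75, 88, 102, 108, 134, 181, 234, 255, 255, 255, 255, 255, 255, 255, 249, 210, 190, 105, 80, 83, 81, 83, 84]
274 [75, 75, 89, 103, 109, 134, 186, 237, 255, 255, 255, 255, 255, 255, 255, 248, 209, 187, 109, 85, 89, 88, 84, 83]
280 [74, 75, 89, 101, 107, 134, 195, 243, 255, 255, 255, 255, 255, 255, 255, 246, 208, 199, 111, 85, 84, 84, 85, 87]
286 [85, 86, 86, 84, 105, 131, 200, 246, 255, 159, 96, 97, 96, 196, 255, 230, 204, 195, 111, 83, 80, 85, 79, 80]
292 [75, 76, 73, 75, 104, 131, 205, 248, 255, 255, 255, 255, 255, 255, 255, 219, 115, 83, 83, 83, 81, 81, 80, 79]
-0.08 [ 0.50179424 -0.32434785] [[[423.9, 292.3], [421.9, 292.9], [434.0, 293.2]], [[425.1, 269.3], [423.1, 270.2], [435.1, 270.2]], [[425.9, 254.1], [423.9, 255.3], [435.8, 255.0]]]
  scene [[[227.2, 296.9], [220.3, 303.9], [221.7, 307.1]], [[257.0, 321.6], [250.1, 328.9], [251.1, 331.9
[... 166 characters left out ...]
6], [436.6, 254.9]]]
  scene [[[225.4, 298.5], [218.7, 305.7], [220.2, 308.9]], [[256.3, 322.0], [249.7, 329.6], [250.8, 332.5]]]
0 [ 0.5015 -0.3317] [[[428.6, 292.9], [426.5, 293.5], [438.7, 293.1]], [[427.9, 269.8], [425.9, 270.8], [437.9, 269.9]], [[427.5, 254.6], [425.4, 255.8], [437.4, 254.7]]]
  scene [[[223.7, 300.2], [217.3, 307.6], [218.8, 310.8]], [[255.7, 322.4], [249.4, 330.2], [250.5, 333.2]]]
0.04 [ 0.50157359 -0.33537902] [[[431.0, 293.1], [428.9, 293.7], [441.0, 292.9]], [[429.4, 270.0], [427.3, 270.9], [439.3, 269.7]], [[428.3, 254.8], [426.2, 256.0], [438.2, 254.5]]]
  scene [[[222.1, 301.9], [215.9, 309.5], [217.4, 312.7]], [[255.1, 322.9], [249.1, 330.9], [250.2, 333.8]]]
```

Run:
```python
from h import *
from scipy.optimize import least_squares
# model: silhouette minAreaRect of red box L long
t=cv2.imread("pics/top0.png")
print("raw",tri((385.0,204.2),(245.45,207.35)))
S=np.array([[384.3,206.0],[385.7,202.4],[394.5,205.7],[393.1,209.3]]);T=np.array([[241.5,197.0],[246.1,196.3],[247.8,207.0],[243.1,207.7]])
def sil(n,p):
    x,y,z,yaw,L=p;u=np.array([np.cos(yaw),np.sin(yaw)]);v=np.array([-u[1],u[0]])
    pts=[proj(n,[*(np.array([x,y])+u*a+v*b),z+c]) for a in(0,L) for b in(-.005,.005) for c in(-.0025,.0025)]
    return np.array(pts)
def feats(q,dr):
    # along & across extents
    dr=dr/np.linalg.norm(dr);pr=np.array([-dr[1],dr[0]]);return np.array([(q@dr).min(),(q@dr).max(),(q@pr).min(),(q@pr).max()])
ds=S[2]-S[1];dt=T[2]-T[1]
def res(p): 
    a=sil("scene",p);b=sil("top",p)
    yaw=p[3]
    # direction residuals
    def d(n): 
        v=proj(n,[p[0]+p[4]*np.cos(yaw),p[1]+p[4]*np.sin(yaw),p[2]])-proj(n,p[:3]);return v/np.linalg.norm(v)
    e1=np.cross(np.r_[d("scene"),0],np.r_[ds/np.linalg.norm(ds),0])[2];e2=np.cross(np.r_[d("top"),0],np.r_[dt/np.linalg.norm(dt),0])[2]
    return np.r_[feats(a,ds)-feats(S,ds),feats(b,dt)-feats(T,dt),5*e1,5*e2]
r=least_squares(res,[.65,.18,.14,0,.025]);print(r.x,r.fun.round(2))
print("amber tri top", tri((370.54,195.8),(223.35,247.57)))
# base red shaded thresholds
# tray/cups check: rim of amber cup, bench points? pillar
```

```text
raw [0.64517875 0.15194289 0.13113054]
[0.64579833 0.15220545 0.13156501 0.16483615 0.02608241] [ 0.02  0.25 -0.19 -0.03  0.23  0.02  0.05 -0.23 -0.04  0.14]
amber tri top [0.56024527 0.22366222 0.01859206]
```

Run:
```python
from h import *
s=cv2.imread("pics/scene0.png");t=cv2.imread("pics/top0.png")
K=8
def crop(im,x,y,w,h,k): return cv2.resize(im[y:y+h,x:x+w],None,fx=k,fy=k,interpolation=cv2.INTER_CUBIC)
def toP(p,x,y,k): return (np.asarray(p,float)+.5)/k-.5+[x,y]
cen={}
for n,im,cs_ in(("scene",s,[(370.5,195.8),(357.8,219),(344.5,243)]),("top",t,[(223.3,247.6),(258.8,243),(293.5,239)])):
    for i,(cx,cy) in enumerate(cs_):
        x,y=int(cx)-22,int(cy)-22;c=crop(im,x,y,44,44,K)
        g=c.min(2).astype(int);mx=c.max(2).astype(int)
        # outermost bright per ray
        pts=[]
        for a in np.linspace(0,2*np.pi,120,endpoint=False):
            rr=np.arange(9*K,19*K,1);X=((cx-x+.5)*K+rr*np.cos(a)).astype(int).clip(0,44*K-1);Y=((cy-y+.5)*K+rr*np.sin(a)).astype(int).clip(0,44*K-1)
            v=g[Y,X];w=np.nonzero((v[:-1]>=130)&(v[1:]<130))[0]
            if len(w): pts.append((X[w[-1]],Y[w[-1]]))
        pts=np.array(pts,np.float32);e=cv2.fitEllipseAMS(pts)
        d=toP(e[0],x,y,K);cen[n,i]=d;print(n,i,d.round(2),(np.array(e[1])/K).round(1),atz(n,d,.028).round(4))
for i in range(3): print(tri(cen["scene",i],cen["top",i]))
A=crop(s,300,165,115,115,5);B=crop(t,190,195,140,95,5)
cv2.imwrite("pics/d.png",A);cv2.imwrite("pics/e.png",B)
```

```text
scene 0 [369.87 196.58] [25.9 28.7] [0.5629 0.2138 0.028 ]
scene 1 [358.07 217.53] [26.5 29.2] [0.5752 0.1286 0.028 ]
scene 2 [344.33 242.12] [27.2 30.7] [0.5891 0.0338 0.028 ]
top 0 [223.4  247.46] [31.9 32.8] [0.5593 0.222  0.028 ]
top 1 [258.16 242.81] [32.  32.5] [0.5734 0.1292 0.028 ]
top 2 [292.72 238.23] [31.9 32.4] [0.5873 0.0363 0.028 ]
[0.55991287 0.2229213  0.01562439]
[0.57411417 0.12984049 0.02527241]
[0.58786726 0.03627869 0.02345029]
```

View pics/d.png

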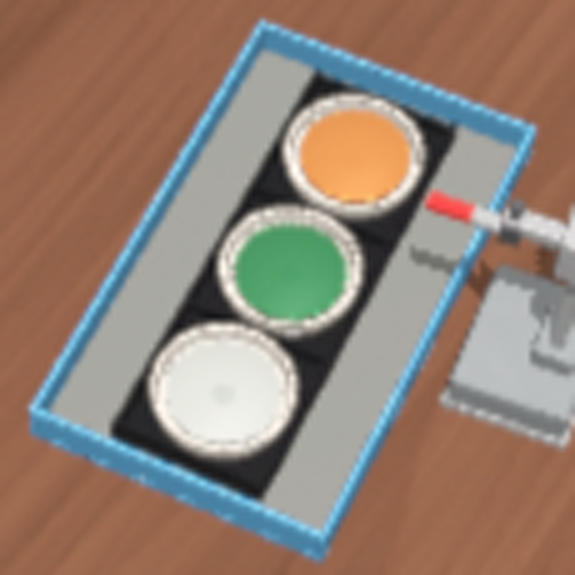

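View pics/e.png

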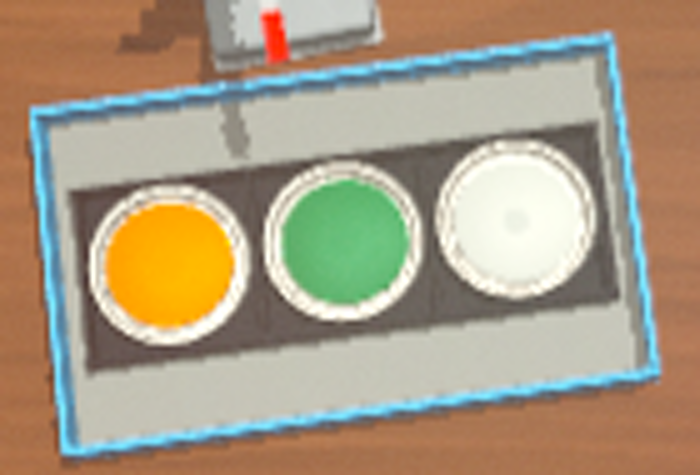

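Run:
```python
from h import *
for a,b in(((407,190.6),(196.4,216.6)),((364.4,273),(312,202)),((306.4,246.6),(321.6,269)),((352.4,169.3),(202.6,284.2))):
    print(atz("scene",a,.03).round(4),atz("top",b,.03).round(4),tri(a,b).round(4))
o=get_obs();print(o["eef_pos"],proj("scene",o["eef_pos"]),proj("top",o["eef_pos"]))
print("grip",proj("scene",[.5016,-.3276,.057]),proj("top",[.5016,-.3276,.057]))
```

```text
[0.6462 0.2978 0.03  ] [0.6428 0.2986 0.03  ] [0.6445 0.3006 0.025 ]
[ 0.6928 -0.0182  0.03  ] [ 0.6887 -0.0144  0.03  ] [ 0.6909 -0.0144  0.0217]
[ 0.5073 -0.043   0.03  ] [ 0.5044 -0.0427  0.03  ] [ 0.5055 -0.0421  0.0265]
[0.4606 0.27   0.03  ] [0.4598 0.2718 0.03  ] [0.4597 0.2722 0.0271]
[0.21411637 0.64019269 0.23134262] [354.59572307  24.38338538] [ -0.39881339 390.24689618]
grip [240.91282289 317.38015029] [430.27602388 270.2902708 ]
```

Emit:
{"fn": "move_arm", "kwargs": {
  "steps": [
    {"fingers": 85,"translation": [0,0,35],"turn": 0},
    {"fingers": 85,"translation": [0,0,35],"turn": 0},
    {"fingers": 85,"translation": [29,-24,0],"turn": 0},
    {"fingers": 85,"translation": [29,-24,0],"turn": 0},
    {"fingers": 85,"translation": [29,-24,0],"turn": 0},
    {"fingers": 85,"translation": [29,-24,0],"turn": 0},
    {"fingers": 85,"translation": [29,-24,0],"turn": 0},
    {"fingers": 85,"translation": [29,-24,0],"turn": 0},
    {"fingers": 85,"translation": [29,-24,0],"turn": 0},
    {"fingers": 85,"translation": [29,-24,0],"turn": 0}
  ],
  "newtons": 40
}}

```text
t: 2.05
eef_pos: [0.447, 0.4473, 0.3015]
tool_rot: [-0.0, 0.812, 0.584, 0.0]
contact_force: [-0.3, 0.6, -0.5]
gripper_width: 0.997
```

```bash
python3 -c "
from h import *
o=get_obs();print(o['t'],o['q'].round(3),o['eef_pos'],o['tool_rot'],o['contact_force'])"
```

```text
2.05 [-0.979  0.352  0.126  1.586 -0.047  1.206  0.404] [0.44700163 0.44731096 0.30147172] [-5.68210135e-05  8.11548402e-01  5.84285174e-01  1.51200974e-04] [-0.27276348  0.64811658 -0.52654012]
```

Emit:
{"fn": "move_arm", "kwargs": {
  "steps": [
    {"fingers": 85,"translation": [19,-37,0],"turn": 0},
    {"fingers": 85,"translation": [19,-37,0],"turn": 0},
    {"fingers": 85,"translation": [19,-37,0],"turn": 0},
    {"fingers": 85,"translation": [19,-37,0],"turn": 0},
    {"fingers": 85,"translation": [19,-37,0],"turn": 0},
    {"fingers": 85,"translation": [19,-37,0],"turn": 0},
    {"fingers": 85,"translation": [19,-37,0],"turn": 0},
    {"fingers": 85,"translation": [19,-37,0],"turn": 0}
  ]
}}

```text
t: 3.05
eef_pos: [0.5986, 0.151, 0.3015]
tool_rot: [-0.0, 0.812, 0.584, 0.0]
contact_force: [0.9, -0.6, 0.2]
gripper_width: 0.996
```

Emit:
{"fn": "move_arm", "kwargs": {
  "steps": [
    {"fingers": 85,"translation": [-10,-47,0],"turn": 0.028},
    {"fingers": 85,"translation": [-10,-47,0],"turn": 0.028},
    {"fingers": 85,"translation": [-10,-47,0],"turn": 0.028},
    {"fingers": 85,"translation": [-10,-47,0],"turn": 0.028},
    {"fingers": 85,"translation": [-10,-47,0],"turn": 0.028},
    {"fingers": 85,"translation": [-10,-47,0],"turn": 0.028},
    {"fingers": 85,"translation": [-10,-47,0],"turn": 0.028},
    {"fingers": 85,"translation": [-10,-47,0],"turn": 0.028},
    {"fingers": 85,"translation": [-10,-47,0],"turn": 0.028},
    {"fingers": 85,"translation": [-10,-47,0],"turn": 0.028}
  ]
}}

```text
t: 4.3
eef_pos: [0.4978, -0.3192, 0.3016]
tool_rot: [0.0, 0.722, 0.692, 0.0]
contact_force: [1.0, 0.7, 0.2]
gripper_width: 0.995
```

```bash
python3 -c "
from h import *
o=get_obs();print(o['t'],o['q'].round(3),o['eef_pos'],o['tool_rot'],o['contact_force'])
r=o['tool_rot'];print(2*np.arctan2(r[2],r[1]))"
```

```text
4.3 [ 0.102  0.294  0.46   1.702 -0.14   1.177  2.128] [ 0.49776542 -0.31923117  0.30157697] [2.19811073e-04 7.21657982e-01 6.92249705e-01 2.31433224e-04] [1.01175384 0.66832591 0.16293522]
1.5292037423557752
```

Emit:
{"fn": "move_arm", "kwargs": {
  "steps": [
    {"fingers": 85,"translation": [4,-8,-40],"turn": 0},
    {"fingers": 85,"translation": [0,0,-45],"turn": 0},
    {"fingers": 85,"translation": [0,0,-45],"turn": 0},
    {"fingers": 85,"translation": [0,0,-30],"turn": 0},
    {"fingers": 85,"translation": [0,0,0],"turn": 0}
  ]
}}

```text
t: 4.92
eef_pos: [0.5007, -0.3249, 0.1393]
tool_rot: [-0.002, 0.722, 0.692, -0.001]
contact_force: [0.8, -0.0, -0.4]
gripper_width: 0.995
```

Run:
```python
from h import *
s=read_camera("scene");t=read_camera("top")
cv2.imwrite("pics/s1.png",cv2.resize(s[270:380,190:320],None,fx=5,fy=5,interpolation=cv2.INTER_CUBIC))
cv2.imwrite("pics/t1.png",cv2.resize(t[190:310,370:500],None,fx=5,fy=5,interpolation=cv2.INTER_CUBIC)[:600])
o=get_obs();print(o["eef_pos"]);p=o["eef_pos"]
print((proj("scene",p)-[190,270])*5,(proj("top",p)-[370,190])*5)
```

```text
[ 0.50263893 -0.32629136  0.14229818]
[233.11172774 172.74849246] [342.77002972 379.55608756]
```

View pics/s1.png

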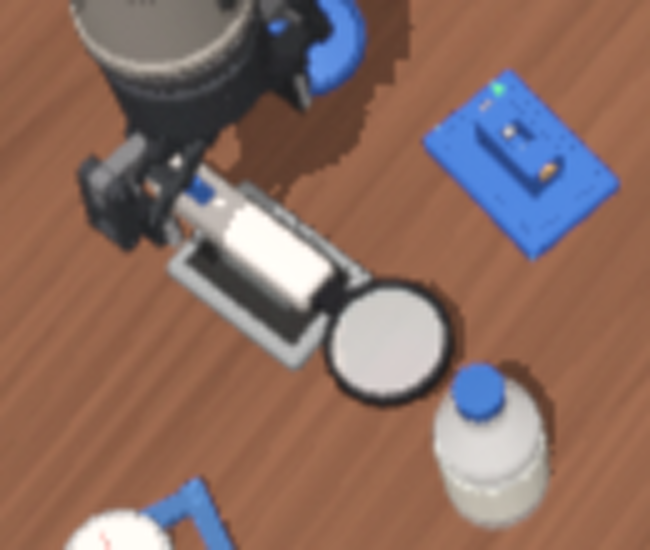

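View pics/t1.png

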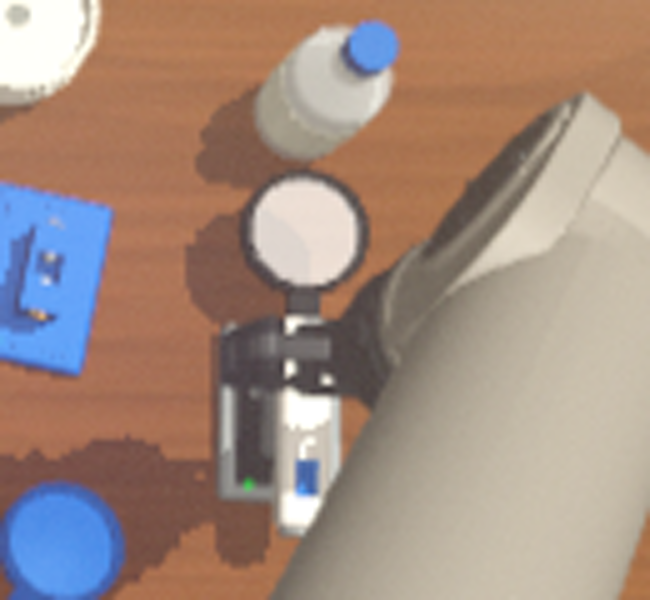

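Both pictures show the open gripper straddling the white handle above the stand, and the bottle is clear of the rim. I'm descending now.

Emit:
{"fn": "move_arm", "kwargs": {
  "steps": [
    {"fingers": 85,"translation": [0,-1,-30],"turn": 0},
    {"fingers": 85,"translation": [0,0,-30],"turn": 0},
    {"fingers": 85,"translation": [0,0,-25],"turn": 0},
    {"fingers": 85,"translation": [0,0,-21],"turn": 0},
    {"fingers": 85,"translation": [0,0,0],"turn": 0},
    {"fingers": 85,"translation": [0,0,0],"turn": 0}
  ]
}}

```text
t: 5.78
eef_pos: [0.5033, -0.3276, 0.0372]
tool_rot: [0.001, 0.722, 0.692, 0.0]
contact_force: [-0.1, -0.4, 0.6]
gripper_width: 0.995
```

Run:
```python
from h import *
s=read_camera("scene")
cv2.imwrite("pics/s2.png",cv2.resize(s[270:380,190:320],None,fx=5,fy=5,interpolation=cv2.INTER_CUBIC))
o=get_obs();print(o["eef_pos"],o["contact_force"])
```

```text
[ 0.5033575  -0.32760829  0.0371526 ] [ 0.36293978  0.2834948  -0.11148181]
```

View pics/s2.png

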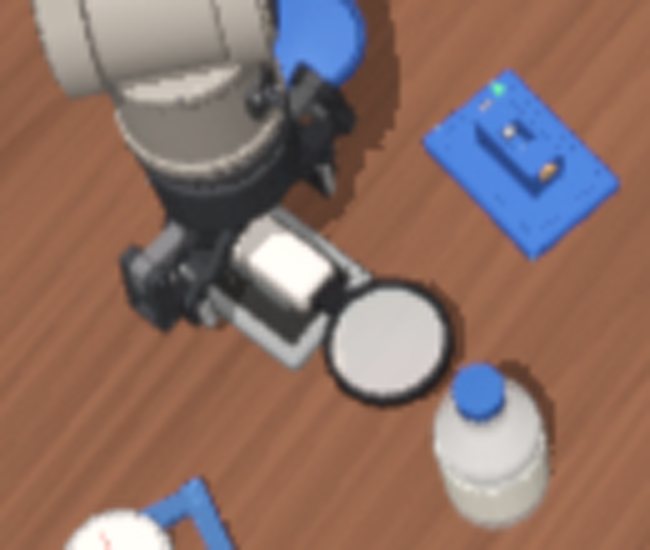

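Emit:
{"fn": "move_arm", "kwargs": {
  "steps": [
    {"fingers": 50,"translation": [-1,0,0],"turn": 0},
    {"fingers": 35,"translation": [0,0,0],"turn": 0},
    {"fingers": 20,"translation": [0,0,0],"turn": 0},
    {"fingers": 10,"translation": [0,0,0],"turn": 0},
    {"fingers": 10,"translation": [0,0,0],"turn": 0},
    {"fingers": 10,"translation": [0,0,0],"turn": 0},
    {"fingers": 10,"translation": [0,0,0],"turn": 0},
    {"fingers": 10,"translation": [0,0,0],"turn": 0}
  ],
  "newtons": 40
}}

```text
t: 6.82
eef_pos: [0.5013, -0.3269, 0.0355]
tool_rot: [0.0, 0.722, 0.692, 0.0]
contact_force: [-1.2, 1.5, 5.9]
gripper_width: 0.298
```

Run:
```python
from h import *
o=get_obs();print(o["eef_pos"],o["contact_force"],o["torque"],o["gripper_width"]*85.4,o["tool_rot"])
```

```text
[ 0.50126983 -0.32692454  0.03554736] [-1.161946    1.49282194  5.87172345] [ 0.14311048  0.17357885 -0.0200572 ] 25.44382276942589 [1.27107885e-04 7.22081179e-01 6.91808317e-01 8.64151142e-05]
```

Emit:
{"fn": "move_arm", "kwargs": {
  "steps": [
    {"fingers": 10,"translation": [0,0,2],"turn": 0},
    {"fingers": 10,"translation": [0,0,3],"turn": 0},
    {"fingers": 10,"translation": [0,0,3],"turn": 0},
    {"fingers": 10,"translation": [0,0,3],"turn": 0},
    {"fingers": 10,"translation": [0,0,4],"turn": 0},
    {"fingers": 10,"translation": [0,0,5],"turn": 0},
    {"fingers": 10,"translation": [0,0,6],"turn": 0},
    {"fingers": 10,"translation": [0,0,8],"turn": 0},
    {"fingers": 10,"translation": [0,0,10],"turn": 0},
    {"fingers": 10,"translation": [0,0,10],"turn": 0}
  ]
}}

```text
t: 8.07
eef_pos: [0.5012, -0.3269, 0.0902]
tool_rot: [0.0, 0.722, 0.692, 0.0]
contact_force: [0.5, 0.2, -1.0]
gripper_width: 0.295
```

Emit:
{"fn": "move_arm", "kwargs": {
  "steps": [
    {"fingers": 10,"translation": [0,0,15],"turn": 0},
    {"fingers": 10,"translation": [0,0,20],"turn": 0},
    {"fingers": 10,"translation": [0,0,20],"turn": 0},
    {"fingers": 10,"translation": [0,0,20],"turn": 0},
    {"fingers": 10,"translation": [0,0,15],"turn": 0},
    {"fingers": 10,"translation": [0,0,0],"turn": 0}
  ]
}}

```text
t: 8.82
eef_pos: [0.5018, -0.3273, 0.1808]
tool_rot: [0.001, 0.722, 0.692, 0.001]
contact_force: [-0.3, 0.0, -2.2]
gripper_width: 0.297
```

Run:
```python
from h import *
s=read_camera("scene");t=read_camera("top")
a=cv2.resize(s[250:380,190:320],None,fx=3,fy=3,interpolation=cv2.INTER_CUBIC)
b=cv2.resize(t[190:320,370:500],None,fx=3,fy=3,interpolation=cv2.INTER_CUBIC)
cv2.imwrite("pics/s3.png",np.hstack([a,b]))
o=get_obs();print(o["t"],o["eef_pos"],o["contact_force"],o["torque"],o["gripper_width"]*85.4,o["q"].round(3))
```

```text
8.925 [ 0.5008982  -0.32655563  0.1789749 ] [ 0.4861701   0.24218059 -1.59982028] [ 0.06074813  0.05471979 -0.07960984] 25.74135837493788 [ 0.147  0.429  0.429  1.82  -0.216  0.939  2.198]
```

View pics/s3.png

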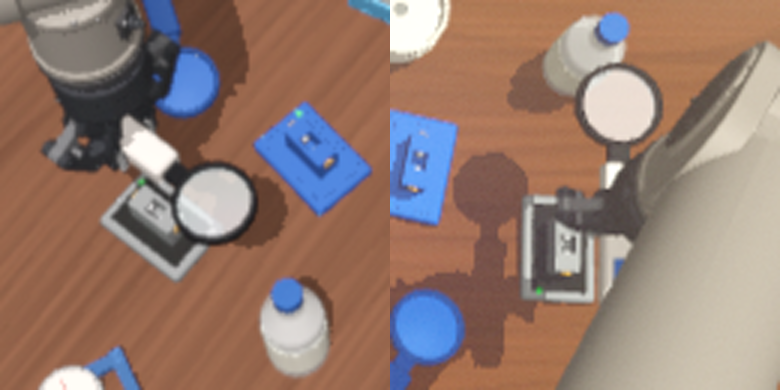

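The loupe is free of the stand and the stand has stayed put. Next I'm carrying it at this height toward the tray.

Emit:
{"fn": "move_arm", "kwargs": {
  "steps": [
    {"fingers": 10,"translation": [0,15,0],"turn": 0},
    {"fingers": 10,"translation": [0,30,0],"turn": 0},
    {"fingers": 10,"translation": [-2,40,0],"turn": 0},
    {"fingers": 10,"translation": [-3,40,0],"turn": 0},
    {"fingers": 10,"translation": [-3,40,0],"turn": 0},
    {"fingers": 10,"translation": [-3,40,0],"turn": 0},
    {"fingers": 10,"translation": [-3,40,0],"turn": 0},
    {"fingers": 10,"translation": [-3,40,0],"turn": 0},
    {"fingers": 10,"translation": [-3,40,0],"turn": 0},
    {"fingers": 10,"translation": [-3,40,0],"turn": 0}
  ]
}}

```text
t: 10.18
eef_pos: [0.4769, 0.0403, 0.1788]
tool_rot: [-0.0, 0.722, 0.692, -0.0]
contact_force: [1.2, -0.2, -1.7]
gripper_width: 0.296
```

Emit:
{"fn": "move_arm", "kwargs": {
  "steps": [
    {"fingers": 10,"translation": [-3,40,0],"turn": 0},
    {"fingers": 10,"translation": [-3,40,0],"turn": 0},
    {"fingers": 10,"translation": [-3,40,0],"turn": 0},
    {"fingers": 10,"translation": [-2,35,0],"turn": 0},
    {"fingers": 10,"translation": [0,20,0],"turn": 0},
    {"fingers": 10,"translation": [0,10,0],"turn": 0},
    {"fingers": 10,"translation": [0,0,0],"turn": 0},
    {"fingers": 10,"translation": [0,0,0],"turn": 0},
    {"fingers": 10,"translation": [0,0,0],"turn": 0}
  ]
}}

```text
t: 11.3
eef_pos: [0.4673, 0.222, 0.1793]
tool_rot: [0.0, 0.723, 0.691, -0.0]
contact_force: [-0.9, -0.1, -0.9]
gripper_width: 0.294
```

Run:
```python
from h import *
s=read_camera("scene");t=read_camera("top")
cv2.imwrite("pics/sfull4.png",s);cv2.imwrite("pics/tfull4.png",t)
a=cv2.resize(s[150:280,300:430],None,fx=3,fy=3,interpolation=cv2.INTER_CUBIC)
b=cv2.resize(t[170:300,190:320],None,fx=3,fy=3,interpolation=cv2.INTER_CUBIC)
cv2.imwrite("pics/s4.png",np.hstack([a,b]))
o=get_obs();print(o["t"],o["eef_pos"],o["contact_force"],o["torque"],o["gripper_width"]*85.4,o["q"].round(3),o["tool_rot"])
```

```text
11.4 [0.46727673 0.22240955 0.17934734] [ 0.70135632  0.79169605 -0.36185976] [ 0.08007804 -0.0295148  -0.04675773] 25.74149474046894 [-0.74   0.281  0.208  1.994 -0.075  0.874  1.035] [ 3.58760907e-05  7.22520988e-01  6.91348986e-01 -2.08059275e-05]
```

View pics/s4.png

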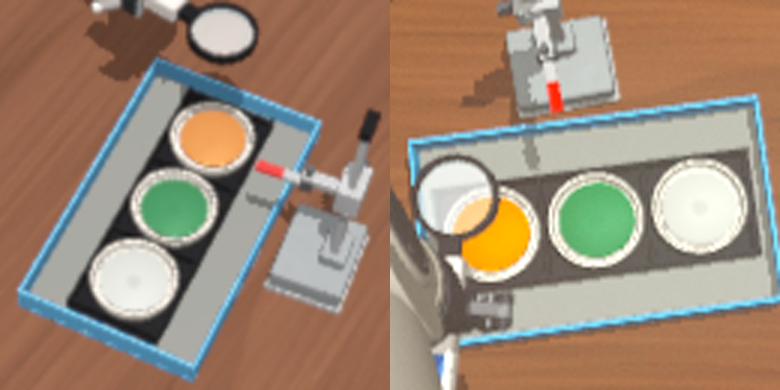

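View pics/sfull4.png

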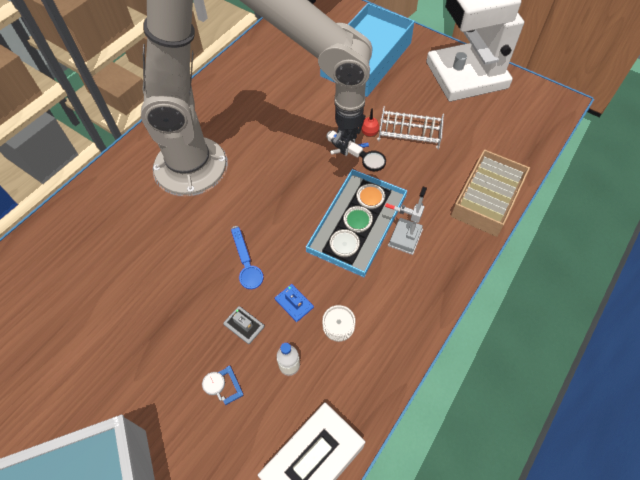

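```bash
cat > rim.py <<'E'
from h import *
def rimfit(n,im,c,r0,r1,K=8,dbg=None):
    cx,cy=c;x,y=int(cx)-24,int(cy)-24
    im=cv2.copyMakeBorder(im,0,0,0,0,0)
    g=cv2.resize(im[y:y+48,x:x+48],None,fx=K,fy=K,interpolation=cv2.INTER_CUBIC).max(2).astype(int)
    for it in range(3):
        pts=[]
        for a in np.linspace(0,2*np.pi,180,endpoint=False):
            rr=np.linspace(r0,r1,80);X=cx+rr*np.cos(a);Y=cy+rr*np.sin(a)
            ix=((X-x+.5)*K-.5).round().astype(int).clip(0,48*K-1);iy=((Y-y+.5)*K-.5).round().astype(int).clip(0,48*K-1)
            v=g[iy,ix];
            if v.min()<75:
                k=np.nonzero(v<v.min()+15)[0].mean();k=int(round(k));pts.append((X[k],Y[k]))
        P=np.array(pts,np.float32)
        # robust ellipse
        keep=np.ones(len(P),bool)
        for _ in range(6):
            e=cv2.fitEllipse(P[keep]);th=np.deg2rad(e[2]);d=P-np.array(e[0]);u=d@[np.cos(th),np.sin(th)];v=d@[-np.sin(th),np.cos(th)]
            rho=np.hypot(u/(e[1][0]/2),v/(e[1][1]/2));rs=abs(rho-1)*np.mean(e[1])/2;keep=rs<max(.5,2*np.median(rs))
        cx,cy=e[0]
    return np.array(e[0]),np.array(e[1]),keep.sum(),len(P),np.median(rs)
E
python3 - <<'E'
from rim import *
s=cv2.imread("pics/sfull4.png");t=cv2.imread("pics/tfull4.png")
a=rimfit("scene",s,(374.2,160.5),7.5,13);b=rimfit("top",t,(211.8,235),10.5,16)
print(a,b)
o=get_obs();p=o["eef_pos"];r=o["tool_rot"];yaw=2*np.arctan2(r[2],r[1])-np.pi/2
T=tri(a[0],b[0]);e=p+[.092*np.cos(yaw),.092*np.sin(yaw),.0215];print("tri",T,"exp",e,"diff",T-e,yaw)
print(proj("scene",e),proj("top",e))
s0=cv2.imread("pics/scene0.png");t0=cv2.imread("pics/top0.png")
a=rimfit("scene",s0,(267,337.9),7.5,14);b=rimfit("top",t0,(430.5,235.9),8.5,15);print(a,b,tri(a[0],b[0]))
E
```

```text
Traceback (most recent call last):
  File "rim.py", line 18, in rimfit
    e=cv2.fitEllipse(P[keep]);th=np.deg2rad(e[2]);d=P-np.array(e[0]);u=d@[np.cos(th),np.sin(th)];v=d@[-np.sin(th),np.cos(th)]
cv2.error: OpenCV(4.12.0) /io/opencv/modules/imgproc/src/shapedescr.cpp:356: error: (-215:Assertion failed) n >= 0 && (depth == CV_32F || depth == CV_32S) in function 'fitEllipseNoDirect'
```

```bash
sed -i 's/v.min()<75/v.min()<115/' rim.py
cat > m.py <<'E'
from rim import *
s=cv2.imread("pics/sfull4.png");t=cv2.imread("pics/tfull4.png")
a=rimfit("scene",s,(374.2,160.5),7.5,13);b=rimfit("top",t,(211.8,235),10.5,16)
print(a,b)
o=get_obs();p=o["eef_pos"];r=o["tool_rot"];yaw=2*np.arctan2(r[2],r[1])-np.pi/2
T=tri(a[0],b[0]);e=p+[.092*np.cos(yaw),.092*np.sin(yaw),.0215];print("tri",T,"exp",e,"diff",T-e,yaw)
print(proj("scene",e),proj("top",e))
s0=cv2.imread("pics/scene0.png");t0=cv2.imread("pics/top0.png")
a=rimfit("scene",s0,(267,337.9),7.5,14);b=rimfit("top",t0,(430.5,235.9),8.5,15);print(a,b,tri(a[0],b[0]))
E
python3 m.py
```

```text
(array([373.66296387, 160.44265747]), array([18.41568184, 22.78318596]), np.int64(167), 180, np.float64(0.051859556822581795)) (array([211.25523376, 235.37826538]), array([26.56187057, 27.6639843 ]), np.int64(165), 180, np.float64(0.09259925537427122))
tri [0.55954692 0.21852092 0.19827462] exp [0.55918733 0.21835482 0.20084734] diff [ 0.00035959  0.00016611 -0.00257271] -0.0440874387440473
[373.76747131 159.78464573] [211.28648046 235.52119531]
(array([267.24438477, 338.04510498]), array([23.60743141, 25.1878624 ]), np.int64(167), 180, np.float64(0.05808401760474603)) (array([430.31918335, 235.99023438]), array([23.56171989, 24.37637329]), np.int64(166), 179, np.float64(0.11260636470419817)) [ 0.59360367 -0.33151413  0.0542322 ]
```

```bash
cat > fit2.py <<'E'
from h import *
from scipy.optimize import least_squares
K=10
def crop(im,x,y,w,h,k): return cv2.resize(im[y:y+h,x:x+w],None,fx=k,fy=k,interpolation=cv2.INTER_CUBIC)
def toP(p,x,y,k): return (np.asarray(p,float)+.5)/k-.5+[x,y]
def run(s,t,cs,ct,th=90):
    Q={}
    for n,im,(x,y,w,h),c0 in(("scene",s,(375,195,30,25),cs),("top",t,(235,190,25,25),ct)):
        c=crop(im,x,y,w,h,K).astype(int); m=((c[...,2]-np.maximum(c[...,0],c[...,1]))>th).astype(np.uint8)
        cc=max(cv2.findContours(m,cv2.RETR_EXTERNAL,cv2.CHAIN_APPROX_NONE)[0],key=cv2.contourArea)
        Q[n]=toP(cc[:,0],x,y,K)-c0
    def sil(n,p):
        x,y,z,yaw,L=p;u=np.array([np.cos(yaw),np.sin(yaw)]);v=np.array([-u[1],u[0]])
        return np.array([proj(n,[*(np.array([x,y])+u*a+v*b),z+c]) for a in(0,L) for b in(-.005,.005) for c in(-.0025,.0025)])
    A=np.linspace(0,np.pi,24,endpoint=False);D=np.c_[np.cos(A),np.sin(A)]
    def res(p):
        o=[]
        for n in Q:
            a=sil(n,p)@D.T;b=Q[n]@D.T;o+=[a.max(0)-b.max(0),a.min(0)-b.min(0)]
        return np.concatenate(o)
    r=least_squares(res,[.645,.152,.134,.16,.026],loss="soft_l1",f_scale=.3);return r.x,np.sqrt(np.mean(r.fun**2))
if __name__=="__main__":
    for f in(("scene0","top0"),("sfull4","tfull4")):
        s=cv2.imread(f"pics/{f[0]}.png");t=cv2.imread(f"pics/{f[1]}.png")
        for th in(60,90,120):
            print(f,th,run(s,t,np.zeros(2),np.zeros(2),th)[0].round(4),run(s,t,np.array([-.1,.66]),np.array([-.03,-.14]),th))
    cs,ct=np.array([-.1,.66]),np.array([-.03,-.14])
    am=tri(np.array([370.54,195.8])-cs,np.array([223.35,247.57])-ct);print("amber",am,atz("top",np.array([223.35,247.57])-ct,.0235),atz("scene",np.array([370.54,195.8])-cs,.0235))
    for a,b in(((407,190.6),(196.4,216.6)),((364.4,273),(312,202)),((306.4,246.6),(321.6,269)),((352.4,169.3),(202.6,284.2))):
        print(tri(np.array(a)-cs,np.array(b)-ct))
E
python3 fit2.py
```

```text
('scene0', 'top0') 60 [0.6315 0.1439 0.1799 0.1938 0.0258] (array([0.63074967, 0.14411546, 0.18204409, 0.14433571, 0.02516459]), np.float64(4.386962188689955))Traceback (most recent call last):
  File "fit2.py", line 26, in <module>
    print(f,th,run(s,t,np.zeros(2),np.zeros(2),th)[0].round(4),run(s,t,np.array([-.1,.66]),np.array([-.03,-.14]),th))
                                                               ~~~^^^^^^^^^^^^^^^^^^^^^^^^^^^^^^^^^^^^^^^^^^^^^^^^^^
  File "fit2.py", line 21, in run
    r=least_squares(res,[.645,.152,.134,.16,.026],loss="soft_l1",f_scale=.3);return r.x,np.sqrt(np.mean(r.fun**2))
    return func(*args, **kwargs)
    vector_fun = VectorFunction(
        fun_wrapped,
    ...<6 lines>...
        workers=workers
    )
    self.J, dct = approx_derivative(
                  ~~~~~~~~~~~~~~~~~^
        self.fun_wrapped, self.x, f0=self.f, **finite_diff_options
        ^^^^^^^^^^^^^^^^^^^^^^^^^^^^^^^^^^^^^^^^^^^^^^^^^^^^^^^^^^
    )
    ^
    J, _nfev = _dense_difference(fun_wrapped, x0, f0, h,
               ~~~~~~~~~~~~~~~~~^^^^^^^^^^^^^^^^^^^^^^^^
            
[... 517 characters left out ...]
^^^^^^^^^^^^^^^^^^^^^^^
  File "fit2.py", line 19, in res
    a=sil(n,p)@D.T;b=Q[n]@D.T;o+=[a.max(0)-b.max(0),a.min(0)-b.min(0)]
      ~~~^^^^^
  File "fit2.py", line 14, in sil
    return np.array([proj(n,[*(np.array([x,y])+u*a+v*b),z+c]) for a in(0,L) for b in(-.005,.005) for c in(-.0025,.0025)])
                     ~~~~^^^^^^^^^^^^^^^^^^^^^^^^^^^^^^^^^^^^
  File "h.py", line 7, in proj
    K,R,t=cam(n);q=K@(R@np.array(p,float)+t);return q[:2]/q[2]
          ~~~^^^
  File "h.py", line 4, in cam
    c=calibration(n);K=np.array(c["camera_matrix"],float);R=cv2.Rodrigues(np.array(c["rvec"],float))[0];t=np.array(c["tvec"],float).reshape(3)
ValueError: time passes only in moves, steps and waits
```

```bash
sed -i 's/(60,90,120)/(90,110,130)/' fit2.py
python3 - <<'E'
import re
s=open('h.py').read()
s=s.replace("def cam(n):\n","_c={}\ndef cam(n):\n    if n in _c: return _c[n]\n").replace("    return K,R,t","    _c[n]=(K,R,t)\n    return K,R,t")
open('h.py','w').write(s)
E
python3 -c "
from h import *
try: print(get_obs()['t'])
except Exception as e: print(e)"; python3 fit2.py
```

```text
11.4
('scene0', 'top0') 90 [0.6469 0.1528 0.1311 0.1823 0.0239] (array([0.64623153, 0.15273556, 0.13353437, 0.17758327, 0.02395979]), np.float64(0.22531400424109704))
('scene0', 'top0') 110 [0.6476 0.1528 0.1315 0.1814 0.0226] (array([0.64697863, 0.15274489, 0.13363499, 0.17624236, 0.0225839 ]), np.float64(0.2727217819888223))
('scene0', 'top0') 130 [0.6483 0.1528 0.1319 0.1803 0.0213] (array([0.64772063, 0.15276841, 0.13370519, 0.17395883, 0.02125043]), np.float64(0.3637121847470344))
('sfull4', 'tfull4') 90 [0.6469 0.1528 0.1312 0.1795 0.0239] (array([0.64625124, 0.15268694, 0.13362133, 0.17499562, 0.02394035]), np.float64(0.23089213380478985))
('sfull4', 'tfull4') 110 [0.6476 0.1528 0.1315 0.1805 0.0226] (array([0.64698729, 0.15271929, 0.13367841, 0.17540588, 0.02262849]), np.float64(0.2724948780374768))
('sfull4', 'tfull4') 130 [0.6483 0.1528 0.1319 0.1793 0.0213] (array([0.64772134, 0.15277741, 0.13369657, 0.17333241, 0.02123934]), np.float64(0.36445230117779215))
amber [0.55984192 0.22347447 0.02176765] [0.55934948 0.22291615 0.0235    ] [0.5605381  0.22259716 0.0235    ]
[0.64398594 0.30024165 0.02810401]
[ 0.69025883 -0.01406061  0.02425383]
[ 0.50513005 -0.04167464  0.02932366]
[0.45952944 0.27180754 0.03054338]
```

Emit:
{"fn": "move_arm", "kwargs": {
  "steps": [
    {"fingers": 10,"translation": [0,4,-12],"turn": 0},
    {"fingers": 10,"translation": [0,0,-20],"turn": 0},
    {"fingers": 10,"translation": [0,0,-20],"turn": 0},
    {"fingers": 10,"translation": [0,0,-10],"turn": 0},
    {"fingers": 10,"translation": [0,0,-5],"turn": 0},
    {"fingers": 10,"translation": [0,0,0],"turn": 0},
    {"fingers": 10,"translation": [0,0,0],"turn": 0},
    {"fingers": 10,"translation": [0,0,0],"turn": 0},
    {"fingers": 10,"translation": [0,0,0],"turn": 0}
  ]
}}

```text
t: 12.52
eef_pos: [0.4673, 0.2273, 0.1127]
tool_rot: [0.0, 0.722, 0.692, 0.0]
contact_force: [-0.3, -0.1, -1.3]
gripper_width: 0.295
```

```bash
cat > m2.py <<'E'
import sys
from rim import *
from fit2 import run
k=sys.argv[1]
s=read_camera("scene");t=read_camera("top")
cv2.imwrite(f"pics/sfull{k}.png",s);cv2.imwrite(f"pics/tfull{k}.png",t)
A=cv2.resize(s[130:260,310:440],None,fx=3,fy=3,interpolation=cv2.INTER_CUBIC)
B=cv2.resize(t[170:300,180:310],None,fx=3,fy=3,interpolation=cv2.INTER_CUBIC)
cv2.imwrite(f"pics/s{k}.png",np.hstack([A,B]))
o=get_obs();p=o["eef_pos"];r=o["tool_rot"];yaw=2*np.arctan2(r[2],r[1])-np.pi/2
e=p+[.092*np.cos(yaw),.092*np.sin(yaw),.0215]
ps,pt=proj("scene",e),proj("top",e)
a=rimfit("scene",s,ps,7.5,13);b=rimfit("top",t,pt,9.5,15)
print(o["t"],p,o["contact_force"],o["gripper_width"]*85.4,o["joint_vel"].round(4))
print(a,b);print("tri",tri(a[0],b[0]),"exp",e)
cs,ct=a[0]-ps,b[0]-pt;print("shifts",cs,ct)
for th in(90,110): print("pointer",run(s,t,cs,ct,th))
s0=np.array([370.54,195.8]);t0=np.array([223.35,247.57])
print("amber",tri(s0-cs,t0-ct),atz("top",t0-ct,.0235),atz("scene",s0-cs,.0235))
E
python3 m2.py 5
```

```text
12.625 [0.46720977 0.22721457 0.11249497] [ 0.3283633  -0.09888509 -1.75959938] 25.572762931326277 [-0.0008  0.0032  0.0005 -0.0002 -0.0031  0.001  -0.    ]
(array([372.97265625, 173.6544342 ]), array([18.02589607, 21.92864418]), np.int64(155), 180, np.float64(0.09140022483163682)) (array([214.81283569, 240.44009399]), array([24.92535973, 26.44143867]), np.int64(160), 180, np.float64(0.11133478834129532))
tri [0.5595494  0.22382444 0.13137424] exp [0.55912549 0.22327765 0.13399497]
shifts [0.01392789 0.53773508] [-0.15769046 -0.14146652]
pointer (array([0.64620107, 0.15241053, 0.13344148, 0.17263747, 0.0239499 ]), np.float64(0.2299812069921011))
pointer (array([0.6469376 , 0.15242072, 0.13355572, 0.17343586, 0.02262704]), np.float64(0.27099946657785856))
amber [0.55979256 0.22308149 0.02157491] [0.55935034 0.22257267 0.0235    ] [0.56049666 0.22200361 0.0235    ]
```

View pics/s5.png

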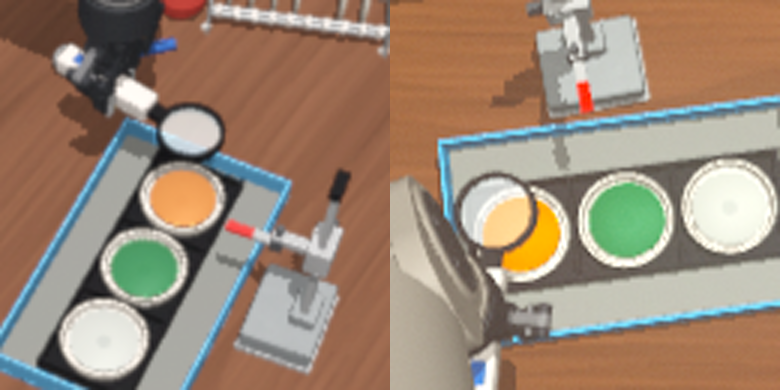

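Emit:
{"fn": "move_arm", "kwargs": {
  "steps": [
    {"fingers": 10,"translation": [0,0,0],"turn": 0},
    {"fingers": 10,"translation": [0,0,0],"turn": 0},
    {"fingers": 10,"translation": [0,0,0],"turn": 0},
    {"fingers": 10,"translation": [0,0,0],"turn": 0}
  ]
}}

```text
t: 13.12
eef_pos: [0.4671, 0.2271, 0.1123]
tool_rot: [-0.0, 0.722, 0.692, -0.0]
contact_force: [-0.2, -0.4, -2.1]
gripper_width: 0.296
```

```bash
python3 m2.py 6 && python3 -c "
from station import *
print(hand_in())"
```

```text
13.225 [0.46713574 0.22716309 0.11231395] [ 0.40524901  0.02333161 -0.88285058] 25.45931042346749 [-0.0003 -0.0012  0.0014  0.0032  0.0001  0.0004  0.0006]
(array([372.86669922, 173.73313904]), array([18.03395462, 21.91822433]), np.int64(155), 180, np.float64(0.08179305361328101)) (array([214.86798096, 240.51670837]), array([24.98365593, 26.36170769]), np.int64(163), 180, np.float64(0.09261272389351041))
tri [0.55936473 0.22369294 0.13103158] exp [0.55905138 0.22322419 0.13381395]
shifts [-0.05639355  0.57834278] [-0.13762147 -0.10767312]
pointer (array([0.64629447, 0.15243885, 0.13360374, 0.17365824, 0.02395701]), np.float64(0.23196997768776623))
pointer (array([0.64702579, 0.15247385, 0.13368239, 0.17282718, 0.02261289]), np.float64(0.27166448798841497))
amber [0.55991114 0.22316435 0.02176025] [0.55944193 0.22263097 0.0235    ] [0.56059336 0.22225857 0.0235    ]
the job is handed in; nothing more can be done
None
```

The loupe was gripped by its handle at 40 N and pulled straight up off its stand. I handed the job in at about 13.2 s, with the gripper still holding the loupe level over the amber lens.

| | Loupe rim at hand-in | Target |
|---|---|---|
| Position over the lens (x, y) | 559, 223 mm | amber lens at about 560, 223 mm |
| Height | 133.8 mm | red pointer at about 133.6 mm |

- **Steadiness:** the loupe was at rest, with no unusual forces at the wrist. The rim stayed at the same height relative to the gripper as on the stand, so I saw no slip or droop.
- **Clearance:** I saw no contact with the lenses, the gauge or anything else in the pictures, though I only looked closely at the areas around the stand and the tray.
- **What disagreed:** heights measured from the two cameras came out low:
  - about 2.7 mm low on the loupe rim;
  - 3–8 mm low on the tray corners, which I marked by eye.

  I corrected the pointer height and lens position with the loupe held at a known arm pose. After that, the tray corners came out at 24–31 mm against a true 30 mm, so the worst one was still about 6 mm low. The pointer height is probably good to about 2 mm.

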